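# Reset the microscope lamp unit behind its swivel cover

## Task

Reset the microscope's lamp power unit: swivel the steel cover plate on its top sideways about its one screw until the round port is entirely uncovered, press the red reset button in the port all the way down and let it spring back, then swivel the cover back until it hides the whole port again. Work gently, with no push on the unit harder than 25 N, and leave the cup, the dropper bottle and the calculator standing where they are.

Things in the scene. Friction and masses are not known exactly. Their poses are not given: they have to be found in the camera images.
- unit: Lamp power unit fixed to the bench: white box with a red foot band, 200 (its x) x 260 (its y) x 85 mm high. Origin: centre of its underside, on the bench; its -x side is its front, z up. Its flat top (the deck) is 85 mm above the bench. A small black dial 24 mm across stands 16 mm above the deck at x +60, y -105 mm and is not used.
- port (a point): Centre of the round port in the deck, at deck height (unit frame x -20, y -40, z 85 mm). The port is 56 mm across and 15 mm deep.
- pivot (a point): Pivot screw of the cover: centre of the cover's upper face at the screw (unit frame x +55, y -40 mm, 92 mm above the bench), 75 mm from the port's centre. The screw head is 18 mm across and 4 mm high.
- cover (a joint): Cover angle about the upright pivot, rad. 0: it points to the unit's -x, centred over the port. Growing: clockwise from above, to the unit's +y at 1.57. Range -0.4 to 2.0; the port is wholly uncovered only beyond 0.92 and wholly hidden within 0.13 of 0. No spring, no stop at 0; stays where left. Friction 0.10 N m: about 1 N at the post moves it.
- post (a point): Middle of the black push post, 12 mm across, 26 mm high, upright near the cover's free end, 100 mm from the pivot axis; this point is 20 mm above the deck, the post's top 33 mm. The cover is a 4 mm steel plate, upper face 7 mm above the deck: a disc 76 mm across centred 75 mm from the pivot, joined to the screw by a 34 mm wide arm.
- button_top (a point): Centre of the top of the red reset button in the middle of the port; the button is 32 mm across and its top is flush with the deck when it is up.
- button (a joint): How far the reset button is pressed, m: 0 up, 0.006 fully down. Spring: about 1.5 N to start, 5 N fully down; springs back when let go.
- cup: White plastic cup with swabs, 76 mm across the rim, 95 mm high (113 mm with swabs), loose on the bench. Origin: centre of its underside.
- dropper: Brown glass dropper bottle with orange bulb, 38 mm across, 104 mm high, loose on the bench. Origin: centre of its underside.
- calculator: Grey desk calculator lying on the bench, 150 (its x) x 105 x 18 mm. Origin: centre of its underside.

How it is judged:
By the outcome, as a careful person would: the job done as asked, in the order asked, and still so for the second after the job is handed in, with the robot touching nothing.
It also fails if it takes over 51 s, if anything falls off the work surface, if the arm or the gripper's body presses on something with over 40 N, if the wrist force passes 120 N, or if a joint passes its speed limit or range.

## Robot

A 6-joint arm with a two-finger parallel gripper is mounted at the origin on the work surface. World frame = base frame: x ahead of the robot, y to its left, z up, the work surface at z = 0. Lengths are in mm, angles in rad, forces in N, time in s.
With the tool pointing down it reaches from about 350 to 875 mm from the base axis. Payload 4.2 kg.
Tool frame: the origin (TCP) lies midway between the tips of the shut fingers; the grasp point (between the pads) lies 19 mm behind it; z points along the fingers, y is the line along which they close (so a half turn about z gives the same grasp; the last joint's range is limited). The gripper opens to 87 mm and grips with 3 to 60 N. Pads are 19 mm wide; open, the fingers measure 117 mm over their backs; the gripper's body (75 mm by 190 mm) begins 51 mm behind the grasp point.
Start: joints at [-1.073, 0.385, 0.008, 0, -1.194, -0.259], TCP at [147.853, -607.239, 222.55] pointing down, gripper open.
Joint ranges: [-3.14, 3.14], [-1.21, 2.06], [-1.07, 1.41], [-3.16, 2.05], [-2.99, -0.16], [-3.1, 3.1]. Speed limits (rad/s): [2.79, 2.79, 3.14, 3.14, 3.14, 3.14].

## Interface

Orientations are given as a 3x3 rotation matrix whose columns are the frame's x, y, z axes.
In Python, from cell import env, viewer gives the robot as it stands.
- The arm moves only by the tool servo_tool, never from a script. Its argument "series" is a list of rows, each an object of numbers: "dx", "dy", "dz": the shift along the tool's x, y, z in mm; "twist": the turn about the tool's z in degrees. A call has 1 to 20 rows; each row shifts and turns the commanded pose from where the row before left it, along the tool's axes as they then stand; what a row does not reach is not made up. A row lasts 1/10 s, in which the tool goes at most 50 mm and 8.59 degrees, less where a joint would pass 70% of its speed; a pose out of reach is approached as far as the arm can. A call with a gripper value outside its range is refused whole. "claw" is the closure, from 0 (fully open) to 1 (shut), set as the call begins (left out, the last holds). The fingers move at their own pace and stop on an object; "grip_force" is the grip in N (left out, the last holds). Time passes only in rows, so rows that do not move let the fingers close. It gives the time, the measured TCP pose, the force, the opening and the grip force at its end, in the units of the state.
- env.get_obs(): the state, without advancing time (a new reading comes with each control period).
- viewer.camera(name): name is "scene" or "top"; returns a dict with "img" (420x560x3 uint8, red, green, blue), "fovy" (degrees; the focal length in pixels is half the picture's height over the tangent of half this angle, whatever the lens; pixels are square), "cx", "cy" (the principal point, pixels), "D" ([k1, k2, p1, p2, k3] as OpenCV has them; the pictures are not rectified), "T" (4x4, takes a point from camera to world coordinates). Camera axes: x right, y down, z forward; pixel columns grow to the right and rows downward; lengths in mm; the calibration is good to about 2 mm. A picture is of the moment at which its call begins. There is no depth.
- env.hand_in(): hands the job in; it is judged then, once.
The state is a dict: "time_s": time; "qpos": joint angles; "joint_vel": joint speeds; "joint_torque": joint torques, N m; "tool_pos": TCP position; "tool_rot": TCP orientation; "force": force on the tool from outside, world axes, zero at the start; "moment": the same for the moment, N m; "width": finger opening in mm; "grip_force": force on a finger pad.
Only numpy, scipy, OpenCV 4.12 (cv2) and the standard library are available. Lean on these libraries where they do the work, as an engineer would, in place of code of your own. Each camera call takes 0.05 s, during which the arm holds its last target. There are 200 camera calls.

## Working session

There is one attempt and no reset: what is moved stays moved. The work goes in short steps, Python scripts to look and compute and a tool call to move; the robot and the scene stay as the last step left them, time stands still between calls to the robot, and variables do not carry over. Pictures are saved under pics/ and viewed, at most 10 in all, crops included, and the job is handed in when it is done.

Besides the shell and the picture viewer there is one more tool, called after "Call:" by a JSON object that holds its "fn" and its "kwargs". servo_tool: Moves the arm, as the interface text tells. Its arguments: {"type":"object","properties":{"series":{"type":"array","items":{"type":"object","properties":{"dx":{"type":"number"},"dy":{"type":"number"},"dz":{"type":"number"},"twist":{"type":"number"}}}},"claw":{"type":"number"},"grip_force":{"type":"number"}},"required":["series"]}

```bash
ls; mkdir -p pics; python3 - <<'E'
from cell import env, viewer
import cv2,json,numpy as np
o=env.get_obs(); print(o['time_s'],o['tool_pos'],o['tool_rot'],o['width'],o['force'])
for n in("scene","top"):
    c=viewer.camera(n); cv2.imwrite(f'pics/{n}0.png',c['img'][:,:,::-1]); print(n,c['fovy'],c['cx'],c['cy'],c['D'],np.round(c['T'],3).tolist())
E
```

```text
pics
0.0 [ 147.689255   -606.67480916  221.47246277] [[-9.71681242e-01 -2.36294759e-01 -5.91542577e-04]
 [-2.36295486e-01  9.71678983e-01  2.09689442e-03]
 [ 7.93043262e-05  2.17729182e-03 -9.99997627e-01]] 87.10697801960934 [ 0.29770085 -1.15097808 -0.25000334]
scene 53.84089069200733 283.47441518465695 209.1965396301436 [-0.04242676  0.          0.          0.          0.        ] [[-0.719, 0.369, -0.59, 1192.609], [0.695, 0.411, -0.59, 729.206], [0.025, -0.834, -0.552, 699.094], [0.0, 0.0, 0.0, 1.0]]
top 43.08795408723962 282.8478038869154 214.79476597803313 [-0.01798671  0.          0.          0.          0.        ] [[0.002, -0.992, 0.125, 423.925], [-1.0, -0.003, -0.005, 118.494], [0.005, -0.125, -0.992, 1261.679], [0.0, 0.0, 0.0, 1.0]]
```

View pics/scene0.png

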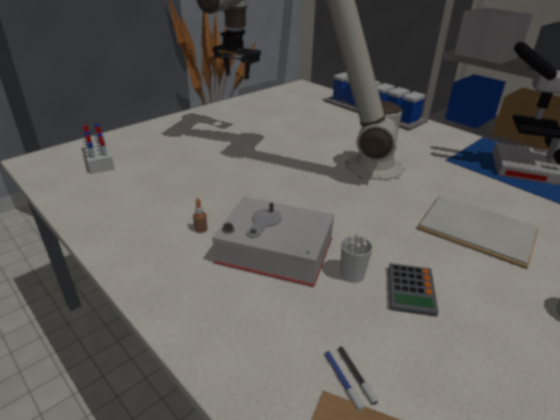

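View pics/top0.png

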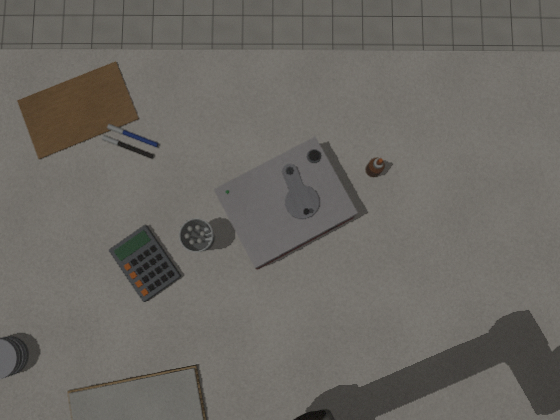

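The scene view shows the unit at about (275,240), the cup at (355,258), the dropper at (200,217) and the calculator at (412,288). The top view shows the dial at (315,156), the screw at (291,170), the post at (307,211), the cup at (197,235) and the dropper at (376,167).

```bash
cat > h.py <<'E'
import cv2,numpy as np
from cell import env,viewer
def ray(c,uv):
    f=c['img'].shape[0]/2/np.tan(np.radians(c['fovy']/2))
    K=np.array([[f,0,c['cx']],[0,f,c['cy']],[0,0,1]])
    p=cv2.undistortPoints(np.array(uv,float).reshape(-1,1,2),K,np.array(c['D'],float)).reshape(-1,2)
    T=np.array(c['T']); return T[:3,3],np.c_[p,np.ones(len(p))]@T[:3,:3].T
def onz(c,uv,z):
    o,d=ray(c,uv); return o+d*((z-o[2])/d[:,2])[:,None]
def pix(c,P):
    f=c['img'].shape[0]/2/np.tan(np.radians(c['fovy']/2))
    K=np.array([[f,0,c['cx']],[0,f,c['cy']],[0,0,1]]); Ti=np.linalg.inv(np.array(c['T']))
    r,_=cv2.Rodrigues(Ti[:3,:3]); return cv2.projectPoints(np.array(P,float),r,Ti[:3,3],K,np.array(c['D'],float))[0].reshape(-1,2)
def crop(c,x0,y0,w,h,s,name):
    cv2.imwrite('pics/'+name,cv2.resize(c['img'][y0:y0+h,x0:x0+w,::-1],None,fx=s,fy=s,interpolation=cv2.INTER_CUBIC))
E
python3 - <<'E'
from h import *
c=viewer.camera('top')
g=c['img'].max(2).astype(int)
x0,y0=210,130
crop(c,x0,y0,160,145,4,'topcrop.png')
m=(g<60).astype(np.uint8); 
n,l,s,ce=cv2.connectedComponentsWithStats(m)
for i in range(1,n):
    if 3<s[i,4]<600 and x0<ce[i,0]<x0+160 and y0<ce[i,1]<y0+145: print(s[i],ce[i].round(1), [onz(c,ce[i],z)[0].round(0)[:2] for z in(92,101,118)])
# white deck outline
m=cv2.inRange(g,95,255).astype(np.uint8);
n,l,s,ce=cv2.connectedComponentsWithStats(m); i=l[230,270]; print(g[230,270],g[300,270],s[i])
for n_,uv in dict(pivot=(291,170),dial=(315,156)).items(): print(n_,onz(c,[uv],96)[0])
print('cup',onz(c,[(197,235)],95),'drop',onz(c,[(378,164)],100))
E
```

```text
[308 150  13  13 128] [314.3 155.7] [array([705.,  42.]), array([703.,  43.]), array([699.,  44.])]
[286 167   8   8  43] [289.4 170.3] [array([672.,  98.]), array([670.,  98.]), array([666.,  99.])]
[304 208   9   7  43] [307.5 210.9] [array([580.,  58.]), array([579.,  58.]), array([577.,  59.])]
[257 216  97  53 183] [305.9 242. ] [array([511.,  62.]), array([510.,  62.]), array([509.,  63.])]
[206 235   9  15  32] [211.3 242.9] [array([508., 270.]), array([508., 269.]), array([507., 266.])]
104 117 [     0     44    560    376 176624]
pivot [671.57776503  94.59514838  96.        ]
dial [703.74179034  40.80535884  96.        ]
cup [[525.49500952 301.27671924  95.        ]] drop [[685.08983297 -99.51949215 100.        ]]
```

View pics/topcrop.png

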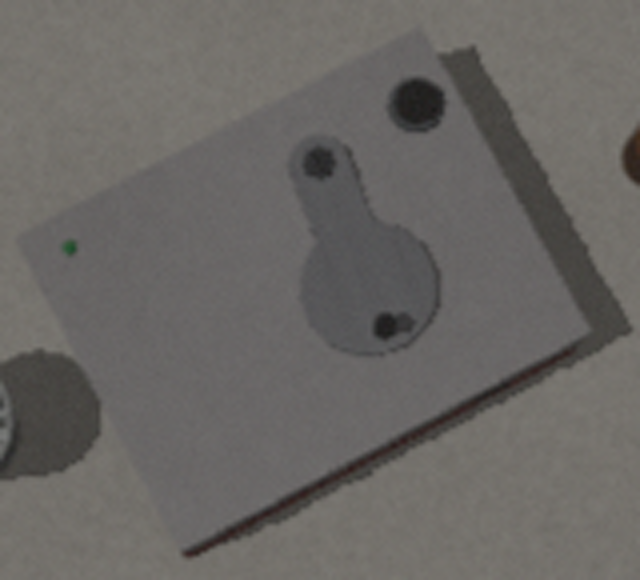

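The crop shows the screw at (320,163), the post top at (385,325) with its shadow to the right, and the dial at (418,104). The deck corners are at about (420,28), (20,238), (185,555) and (590,330).

```bash
python3 - <<'E'
from h import *
c=viewer.camera('top')
P=lambda u,v,z: onz(c,[(210+(u+.5)/4-.5,130+(v+.5)/4-.5)],z)[0]
C=[P(420,28,85),P(20,238,85),P(185,553,85),P(590,330,85)]
for i in range(4): print(np.linalg.norm(C[i]-C[(i+1)%4]).round(1))
ey=(C[1]-C[0])+(C[2]-C[3]); ex=(C[0]-C[3])+(C[1]-C[2])
ay=np.arctan2(-ey[0],ey[1]); ax=np.arctan2(ex[1],ex[0]); print('yaw',ax,ay)
ctr=np.mean(C,0); yaw=(ax+ay)/2
for yaw in(yaw,):
  R=np.array([[np.cos(yaw),-np.sin(yaw)],[np.sin(yaw),np.cos(yaw)]])
  for n,p in dict(pivot=P(320,163,96),dial=P(418,104,101),post=P(385,325,118)).items():
    print(n,p.round(1),'unit',((p-ctr)[:2]@R).round(1))
  print('ctr',ctr,'port',ctr[:2]+R@[-20,-40],'pivot',ctr[:2]+R@[55,-40])
print('drop foot/bulb',onz(c,[(374,170)],50),'cup',onz(c,[(197,235)],95))
E
```

```text
255.8
199.1
257.1
196.8
yaw 0.4949453645111568 0.5006923991184119
pivot [670.7  97.7  96. ] unit [ 55.  -39.6]
dial [703.4  43.1 101. ] unit [  57.7 -103.1]
post [576.7  62.7 118. ] unit [-44.3 -25.3]
ctr [603.45176948 106.14494433  85.        ] port [604.97965787  61.44969227] pivot [670.87661968  97.2629639 ]
drop foot/bulb [[682.06026724 -99.29139307  50.        ]] cup [[525.49500952 301.27671924  95.        ]]
```

Call:
{"fn": "servo_tool", "kwargs": {"series": [{"dx": -15,"dy": 13},{"dx": -29,"dy": 26},{"dx": -29,"dy": 26},{"dx": -29,"dy": 26},{"dx": -29,"dy": 26},{"dx": -29,"dy": 26},{"dx": -29,"dy": 26},{"dx": -29,"dy": 26},{"dx": -29,"dy": 26},{"dx": -29,"dy": 26},{"dx": -29,"dy": 26},{"dx": -29,"dy": 26},{"dx": -29,"dy": 26},{"dx": -29,"dy": 26},{"dx": -29,"dy": 26},{"dx": -29,"dy": 26},{"dx": -29,"dy": 26},{"dx": -29,"dy": 26},{"dx": -29,"dy": 26},{"dx": -15,"dy": 13}], "claw": 1, "grip_force": 10}}

```text
invalid input
```

Call:
{"fn": "servo_tool", "kwargs": {"series": [{"twist": -5,"dz": 10},{"twist": -7,"dz": 15},{"twist": -7,"dz": 15},{"twist": -6,"dz": 15},{"dz": 10},{}]}}

```text
invalid input
```

Call:
{"fn": "servo_tool", "kwargs": {"series": [{"dx": -15,"dy": 13,"dz": 0,"twist": 0},{"dx": -29,"dy": 26,"dz": 0,"twist": 0},{"dx": -29,"dy": 26,"dz": 0,"twist": 0},{"dx": -29,"dy": 26,"dz": 0,"twist": 0},{"dx": -29,"dy": 26,"dz": 0,"twist": 0},{"dx": -29,"dy": 26,"dz": 0,"twist": 0},{"dx": -29,"dy": 26,"dz": 0,"twist": 0},{"dx": -29,"dy": 26,"dz": 0,"twist": 0},{"dx": -29,"dy": 26,"dz": 0,"twist": 0},{"dx": -29,"dy": 26,"dz": 0,"twist": 0}], "claw": 1, "grip_force": 10}}

```text
time_s: 1.2
tool_pos: [358.1, -300.5, 222.6]
tool_rot: [[-0.972, -0.236, 0.0], [-0.236, 0.972, -0.0], [-0.0, -0.0, -1.0]]
force: [-0.1, 0.2, 0.7]
width: 14.8
grip_force: 0.0
```

Call:
{"fn": "servo_tool", "kwargs": {"series": [{"dx": -28,"dy": 24,"dz": 0,"twist": 0},{"dx": -28,"dy": 25,"dz": 0,"twist": 0},{"dx": -28,"dy": 25,"dz": 0,"twist": 0},{"dx": -28,"dy": 25,"dz": 0,"twist": 0},{"dx": -28,"dy": 25,"dz": 0,"twist": 0},{"dx": -28,"dy": 25,"dz": 0,"twist": 0},{"dx": -28,"dy": 25,"dz": 0,"twist": 0},{"dx": -28,"dy": 25,"dz": 0,"twist": 0},{"dx": -28,"dy": 25,"dz": 0,"twist": 0},{"dx": -28,"dy": 25,"dz": 0,"twist": 0},{"dx": -20,"dy": 16,"dz": 0,"twist": 0},{"dx": -8,"dy": 5,"dz": 0,"twist": 0},{"dx": 0,"dy": 0,"dz": 10,"twist": -5},{"dx": 0,"dy": 0,"dz": 15,"twist": -7},{"dx": 0,"dy": 0,"dz": 15,"twist": -7},{"dx": 0,"dy": 0,"dz": 15,"twist": -6},{"dx": 0,"dy": 0,"dz": 12,"twist": 0},{"dx": 0,"dy": 0,"dz": 0,"twist": 0}]}}

```text
time_s: 3.0
tool_pos: [591.5, 32.5, 153.6]
tool_rot: [[-0.783, -0.623, -0.004], [-0.623, 0.783, -0.001], [0.004, 0.002, -1.0]]
force: [-0.0, -0.5, -0.5]
width: 0.4
grip_force: 0.0
```

```bash
python3 - <<'E'
from h import *
c=viewer.camera('scene'); o=env.get_obs(); p=o['tool_pos']; print(o['time_s'],p,o['width'],o['force'])
print(pix(c,[p,[670.8,97.5,92],[576.7,62.7,118]]))
crop(c,190,140,170,150,4,'s1.png')
E
```

```text
3.05 [592.47879354  32.69247272 154.94547209] 0.7104351445116547 [ 0.00979063  0.61684555 -0.06771352]
[[257.72676427 188.19274151]
 [251.25827463 231.14748357]
 [270.01892038 202.75111689]]
```

View pics/s1.png

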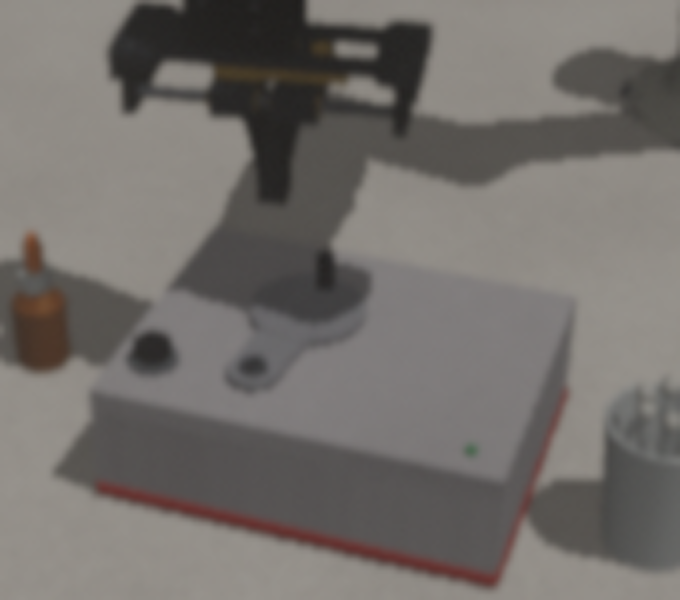

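The tip is at crop (272,200), as predicted. The screw (252,365) and post top (325,252) match the measurements. I'll descend and start the push.

Call:
{"fn": "servo_tool", "kwargs": {"series": [{"dx": 0,"dy": 0,"dz": 8,"twist": 0},{"dx": 0,"dy": 0,"dz": 13,"twist": 0},{"dx": 0,"dy": 0,"dz": 13,"twist": 0},{"dx": 0,"dy": 0,"dz": 12,"twist": 0},{"dx": 0,"dy": 0,"dz": 8,"twist": 0},{"dx": -0.25,"dy": 7,"dz": 0,"twist": 4},{"dx": -0.25,"dy": 7,"dz": 0,"twist": 4},{"dx": -0.25,"dy": 7,"dz": 0,"twist": 4},{"dx": -0.25,"dy": 7,"dz": 0,"twist": 4},{"dx": -0.25,"dy": 7,"dz": 0,"twist": 4},{"dx": -0.25,"dy": 7,"dz": 0,"twist": 4}]}}

```text
time_s: 4.15
tool_pos: [573.5, 70.2, 100.9]
tool_rot: [[-0.968, -0.25, -0.002], [-0.25, 0.968, -0.001], [0.002, -0.001, -1.0]]
force: [-0.4, -0.3, -0.1]
width: 0.6
grip_force: 0.6
```

```bash
cat >> h.py <<'E'
def post(show=None):
    c=viewer.camera('top'); o=env.get_obs(); print(o['time_s'],o['tool_pos'].round(1),o['force'].round(1))
    a=np.radians(28.5);R=np.array([[np.cos(a),-np.sin(a)],[np.sin(a),np.cos(a)]])
    u=(o['tool_pos'][:2]-[670.8,97.5])@R; print('tool r,phi',np.hypot(*u),np.arctan2(u[1],-u[0]), 'yaw',np.arctan2(-o['tool_rot'][0,1],o['tool_rot'][1,1]))
    if show: crop(c,210,110,160,150,4,show)
    return c
E
python3 -c "
from h import *
c=post('t2.png')
s=viewer.camera('scene'); crop(s,190,140,170,150,4,'s2.png')
a=cv2.imread('pics/t2.png');b=cv2.imread('pics/s2.png'); cv2.imwrite('pics/b2.png',cv2.resize(np.hstack([a[:600],b[:600,:]]),None,fx=.6,fy=.6))"
```

```text
4.2 [573.6  71.1 100.9] [-1.  -0.1  0. ]
tool r,phi 100.7463918591055 0.23264199148387776 yaw 0.252071030175058
```

View pics/b2.png

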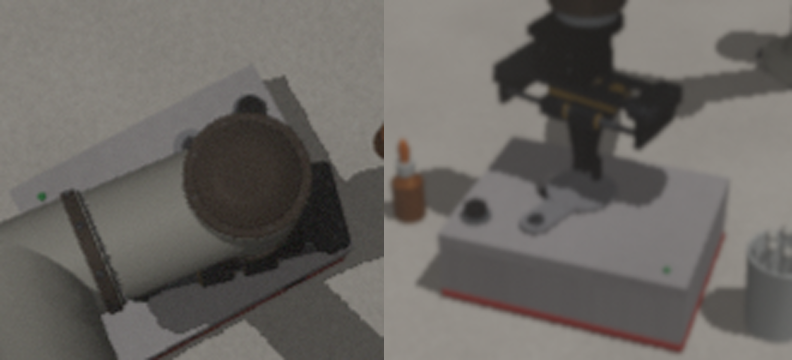

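The top view is blocked by the arm. The scene view shows the fingers at (588,170) over the disc with the cover turning, so I'll keep pushing.

Call:
{"fn": "servo_tool", "kwargs": {"series": [{"dx": -0.25,"dy": 7,"dz": 0,"twist": 4},{"dx": -0.25,"dy": 7,"dz": 0,"twist": 4},{"dx": -0.25,"dy": 7,"dz": 0,"twist": 4},{"dx": -0.25,"dy": 7,"dz": 0,"twist": 4},{"dx": -0.25,"dy": 7,"dz": 0,"twist": 4},{"dx": -0.25,"dy": 7,"dz": 0,"twist": 4},{"dx": -0.25,"dy": 7,"dz": 0,"twist": 4},{"dx": -0.25,"dy": 7,"dz": 0,"twist": 4},{"dx": -0.25,"dy": 7,"dz": 0,"twist": 4},{"dx": -0.25,"dy": 7,"dz": 0,"twist": 4},{"dx": -0.25,"dy": 7,"dz": 0,"twist": 4},{"dx": -0.25,"dy": 6,"dz": 0,"twist": 3},{"dx": 0,"dy": 0,"dz": 0,"twist": 0},{"dx": 0,"dy": -4,"dz": 0,"twist": 0},{"dx": 0,"dy": -4,"dz": -10,"twist": 0},{"dx": 0,"dy": 0,"dz": -15,"twist": 0},{"dx": 0,"dy": 0,"dz": -15,"twist": 0}]}}

```text
time_s: 5.95
tool_pos: [582.7, 142.8, 142.8]
tool_rot: [[-0.845, 0.534, 0.001], [0.534, 0.845, 0.0], [-0.0, 0.0, -1.0]]
force: [0.9, -0.3, 0.4]
width: 0.5
grip_force: 0.0
```

```bash
python3 -c "
from h import *
c=post('t3.png')
s=viewer.camera('scene'); crop(s,190,140,170,150,4,'s3.png')
print(pix(s,[[604.9,61.5,85]]))"
```

```text
6.0 [584.5 143.4 146. ] [ 0.3 -0.8  2.1]
tool r,phi 97.73900458035023 0.9857275535431849 yaw -0.5627606808683665
[[261.65123699 217.10268877]]
```

View pics/s3.png

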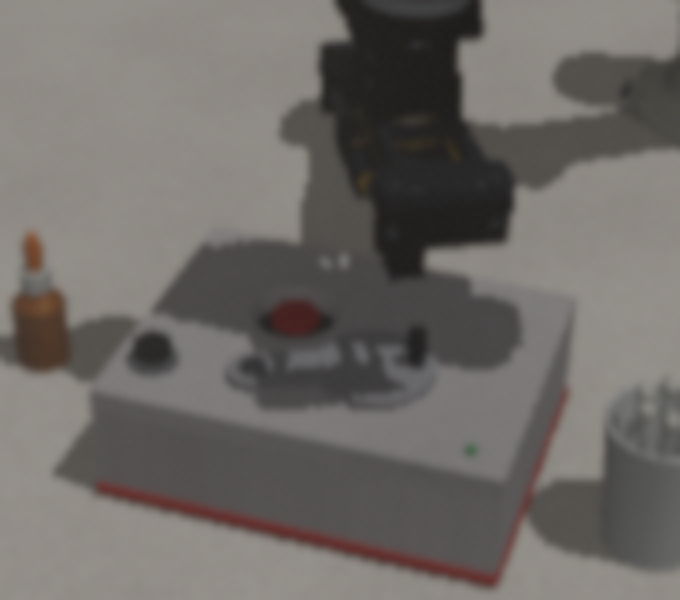

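The port is open: the red button is at crop (297,317) and the post top at (417,328). I'll measure both.

```bash
python3 -c "
from h import *
s=viewer.camera('scene'); im=s['img'].astype(int)
m=((im[...,0]>1.6*im[...,1])&(im[...,0]>50)).astype(np.uint8); m[:205]=0;m[235:]=0;m[:,:245]=0;m[:,290:]=0
n,l,st,ce=cv2.connectedComponentsWithStats(m); print(st[1:],ce[1:]); 
print(onz(s,[ce[1+np.argmax(st[1:,4])]],85))
Q=onz(s,[(190+417.5/4-.5,140+326.5/4-.5)],118)[0]; print(Q)
a=np.radians(28.5);R=np.array([[np.cos(a),-np.sin(a)],[np.sin(a),np.cos(a)]])
u=(Q[:2]-[670.8,97.5])@R; print(np.hypot(*u),np.arctan2(u[1],-u[0]))
print(onz(s,[(190+253/4-.5,140+363/4-.5)],96))
"
```

```text
[[258 216  12   8  71]] [[263.42253521 219.21126761]]
[[607.86657371  71.76388961  85.        ]]
[589.50844452 162.91716824 118.        ]
104.34425184720966 1.175032908807746
[[669.14918805 101.29658965  96.        ]]
```

```bash
python3 -c "
from h import *
s=viewer.camera('scene'); im=s['img'].astype(int)
print((im[212:230,254:274,0]-im[212:230,254:274,1]))
E=pix(s,[[604.9+16*np.cos(t),61.5+16*np.sin(t),85] for t in np.linspace(0,6.28,9)]); print(E.min(0),E.max(0))
c=viewer.camera('top'); im=c['img'].astype(int); m=((im[...,0]>1.4*im[...,1])&(im[...,0]>40)); m[:,:270]=0;m[:,340:]=0;m[:180]=0;m[220:]=0
ys,xs=np.nonzero(m); print(len(xs), xs.mean(),ys.mean(), onz(c,[(xs.mean(),ys.mean())],85) if len(xs) else 0, pix(c,[[604.9,61.5,85]]))
"
```

```text
[[ 3  2  2  3  2  3  2  3  3  2  3  3  2  3  2  3  2  3  2  3]
 [ 3  2  2  3  2  4  4  4  4  4  5  4  4  3  3  3  2  2  2  3]
 [ 3  3  2  2  3  5  7 10 11 11 11 10 10  7  5  3  3  3  2  2]
 [ 3  2  3  3  5 10 15 19 23 24 23 22 19 14  9  6  3  3  2  3]
 [ 3  3  3  4 11 19 25 30 32 32 31 31 30 26 18 11  5  3  3  2]
 [ 2  2  3  8 17 27 32 32 34 34 34 33 33 32 26 17  7  3  2  2]
 [ 3  2  4 11 24 32 34 34 34 34 35 33 35 33 32 23 10  3  3  1]
 [ 2  2  2 12 26 34 34 35 34 35 36 35 35 34 33 25 10  4  2  2]
 [ 2  1  4 13 26 33 35 35 36 37 36 36 36 35 31 22  9  3  2  3]
 [ 2  3  3  9 21 30 34 35 38 37 37 38 37 33 26 16  6  3  3  3]
 [ 3  2  2  5 13 21 26 30 34 36 35 34 31 24 18  8  4  2  2  2]
 [ 3  2  2  3  5  8 13 19 23 24 25 22 17 12  7  4  2  2  1  2]
 [ 2  2  2  2  2  4  4  7  8 10 10  8  6  5  3  3  2  3  2  2]
 [ 3  3  2  3  2  2  2  3  4  3  3  4  2  3  3  2  2  2  1  1]
 [ 2  3  3  3  3  2  3  2  3  2  3  2  2  3  2  3  2  2  1  1]
 [ 2  2  2  3  2  2  2  2  3  2  2  2  1  1  2  2  1  2  1  2]
 [ 1  2  1  2  2  1  2  1  2  1  2  2  1  1  1  2  1  2  1  1]
 [ 1  1  1  1  1  1  1  1  2  1  1  1  0  1  1  1  1  2  2  1]]
[255.52680498 213.66664005] [267.77783549 220.62490001]
94 305.3829787234043 198.03191489361703 [[610.07401549  62.14103438  85.        ]] [[305.67647143 200.31746932]]
```

Call:
{"fn": "servo_tool", "kwargs": {"series": [{"dx": -10,"dy": -9,"dz": 0,"twist": 0},{"dx": -20,"dy": -18,"dz": 0,"twist": 0},{"dx": -20,"dy": -18,"dz": 0,"twist": 0},{"dx": -11,"dy": -10,"dz": 10,"twist": 0},{"dx": 0,"dy": 0,"dz": 15,"twist": 0},{"dx": 0,"dy": 0,"dz": 15,"twist": 0},{"dx": 0,"dy": 0,"dz": 10,"twist": 0},{"dx": 0,"dy": 0,"dz": 3,"twist": 0},{"dx": 0,"dy": 0,"dz": 0,"twist": 0},{"dx": 0,"dy": 0,"dz": 0,"twist": 0}]}}

```text
time_s: 7.2
tool_pos: [605.4, 64.5, 89.0]
tool_rot: [[-0.845, 0.534, 0.001], [0.534, 0.845, 0.0], [-0.001, 0.001, -1.0]]
force: [0.5, -0.0, 0.8]
width: 0.7
grip_force: 0.0
```

```bash
python3 -c "
from h import *
s=viewer.camera('scene'); crop(s,230,180,85,75,8,'s4.png')
o=env.get_obs(); print(o['tool_pos'],o['force'],pix(s,[o['tool_pos']]))"
```

```text
[605.43351397  64.60717062  89.21898419] [-0.93440583  0.1256982   0.67409743] [[262.28375732 216.34967   ]]
```

View pics/s4.png

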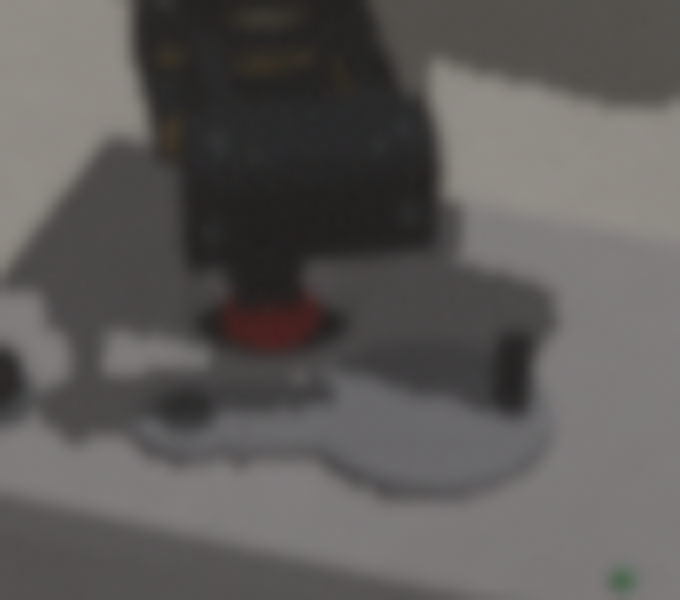

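The fingertip (265,300) is over the button (270,320) and clear of both the cover and the post (513,370). Now I'll press in small steps.

Call:
{"fn": "servo_tool", "kwargs": {"series": [{"dx": 0,"dy": 0,"dz": 2,"twist": 0},{"dx": 0,"dy": 0,"dz": 2,"twist": 0},{"dx": 0,"dy": 0,"dz": 1,"twist": 0},{"dx": 0,"dy": 0,"dz": 1,"twist": 0},{"dx": 0,"dy": 0,"dz": 1,"twist": 0},{"dx": 0,"dy": 0,"dz": 0,"twist": 0},{"dx": 0,"dy": 0,"dz": 0,"twist": 0}]}}

```text
time_s: 7.95
tool_pos: [605.3, 64.6, 81.9]
tool_rot: [[-0.845, 0.534, 0.001], [0.534, 0.845, 0.0], [-0.001, 0.001, -1.0]]
force: [-0.3, 0.7, 3.4]
width: 0.4
grip_force: 1.8
```

Call:
{"fn": "servo_tool", "kwargs": {"series": [{"dx": 0,"dy": 0,"dz": 1,"twist": 0},{"dx": 0,"dy": 0,"dz": 1,"twist": 0},{"dx": 0,"dy": 0,"dz": 0.5,"twist": 0},{"dx": 0,"dy": 0,"dz": 0,"twist": 0},{"dx": 0,"dy": 0,"dz": 0,"twist": 0}]}}

```text
time_s: 8.45
tool_pos: [605.3, 64.6, 79.5]
tool_rot: [[-0.845, 0.534, 0.001], [0.534, 0.845, 0.0], [-0.001, 0.001, -1.0]]
force: [-0.6, 1.4, 5.5]
width: 0.7
grip_force: 2.7
```

Call:
{"fn": "servo_tool", "kwargs": {"series": [{"dx": 0,"dy": 0,"dz": 0.5,"twist": 0},{"dx": 0,"dy": 0,"dz": 0.3,"twist": 0},{"dx": 0,"dy": 0,"dz": 0,"twist": 0},{"dx": 0,"dy": 0,"dz": 0,"twist": 0}]}}

```text
time_s: 8.85
tool_pos: [605.3, 64.5, 79.4]
tool_rot: [[-0.845, 0.534, 0.001], [0.534, 0.845, 0.0], [-0.001, 0.001, -1.0]]
force: [-2.2, 1.3, 8.6]
width: 0.4
grip_force: 4.3
```

Call:
{"fn": "servo_tool", "kwargs": {"series": [{"dx": 0,"dy": 0,"dz": 0.5,"twist": 0},{"dx": 0,"dy": 0,"dz": 0,"twist": 0},{"dx": 0,"dy": 0,"dz": 0,"twist": 0}]}}

```text
time_s: 9.15
tool_pos: [605.3, 64.6, 79.4]
tool_rot: [[-0.845, 0.534, 0.001], [0.534, 0.845, 0.0], [-0.001, 0.001, -1.0]]
force: [-2.6, 2.3, 10.6]
width: 0.8
grip_force: 5.4
```

z has stopped moving while the force climbs, so the button is on its stop at about 10 N. I'll release it and go round to the far side of the post.

Call:
{"fn": "servo_tool", "kwargs": {"series": [{"dx": 0,"dy": 0,"dz": -3,"twist": 0},{"dx": 0,"dy": 0,"dz": -5,"twist": 0},{"dx": 0,"dy": 0,"dz": -10,"twist": 0},{"dx": 0,"dy": 0,"dz": -20,"twist": 0},{"dx": 0,"dy": 0,"dz": -20,"twist": 0},{"dx": 0,"dy": 0,"dz": -14,"twist": 0},{"dx": 5.4,"dy": 9.8,"dz": 0,"twist": 0},{"dx": 10,"dy": 20,"dz": 0,"twist": 0},{"dx": 10,"dy": 20,"dz": 0,"twist": 0},{"dx": 10,"dy": 25,"dz": 0,"twist": 0},{"dx": 10,"dy": 25,"dz": 0,"twist": 0},{"dx": 5,"dy": 10,"dz": 0,"twist": 0},{"dx": 0,"dy": 0,"dz": 0,"twist": 7},{"dx": 0,"dy": 0,"dz": 0,"twist": 7},{"dx": 0,"dy": 0,"dz": 0,"twist": 7},{"dx": 0,"dy": 0,"dz": 0,"twist": 7},{"dx": 0,"dy": 0,"dz": 0,"twist": 0}]}}

```text
time_s: 10.85
tool_pos: [626.6, 172.0, 148.2]
tool_rot: [[-0.513, 0.858, -0.012], [0.858, 0.513, 0.019], [0.023, -0.001, -1.0]]
force: [0.1, -0.5, 0.1]
width: 1.0
grip_force: 0.0
```

```bash
python3 -c "
from h import *
c=post()
s=viewer.camera('scene'); crop(s,190,140,170,150,4,'s5.png')"
```

```text
10.9 [626.4 172.4 148.3] [0.5 0.2 0. ]
tool r,phi 87.06142865076919 1.5333099952382025 yaw -1.031715231283367
```

View pics/s5.png

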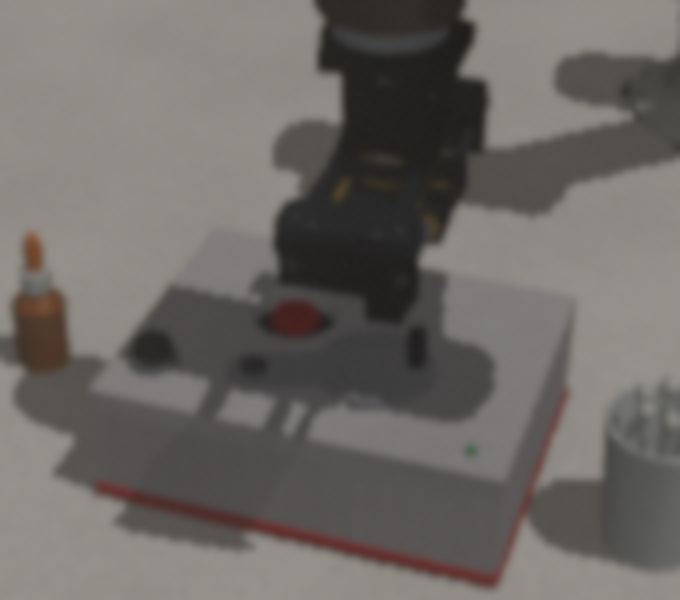

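The button at (297,318) has sprung back and the post is at (417,345). I'll move out to the post radius, descend and push back.

Call:
{"fn": "servo_tool", "kwargs": {"series": [{"dx": 7,"dy": 0,"dz": 8,"twist": 0},{"dx": 6,"dy": 0,"dz": 13,"twist": 0},{"dx": 0,"dy": 0,"dz": 13,"twist": 0},{"dx": 0,"dy": 0,"dz": 9,"twist": 0},{"dx": 0,"dy": 0,"dz": 5,"twist": 0},{"dx": 0,"dy": 0,"dz": 0,"twist": 0}]}}

```text
time_s: 11.55
tool_pos: [620.7, 182.1, 100.1]
tool_rot: [[-0.52, 0.854, -0.016], [0.854, 0.52, 0.025], [0.029, -0.0, -1.0]]
force: [0.0, -0.5, 0.3]
width: 0.5
grip_force: 0.0
```

Call:
{"fn": "servo_tool", "kwargs": {"series": [{"dx": -0.25,"dy": -7,"dz": 0,"twist": -4},{"dx": -0.25,"dy": -7,"dz": 0,"twist": -4},{"dx": -0.25,"dy": -7,"dz": 0,"twist": -4},{"dx": -0.25,"dy": -7,"dz": 0,"twist": -4},{"dx": -0.25,"dy": -7,"dz": 0,"twist": -4},{"dx": -0.25,"dy": -7,"dz": 0,"twist": -4},{"dx": -0.25,"dy": -7,"dz": 0,"twist": -4},{"dx": -0.25,"dy": -7,"dz": 0,"twist": -4},{"dx": -0.25,"dy": -7,"dz": 0,"twist": -4},{"dx": -0.25,"dy": -7,"dz": 0,"twist": -4},{"dx": 0,"dy": 0,"dz": 0,"twist": 0}]}}

```text
time_s: 12.65
tool_pos: [579.0, 128.4, 101.6]
tool_rot: [[-0.947, 0.321, -0.012], [0.32, 0.947, 0.026], [0.019, 0.021, -1.0]]
force: [-0.1, -0.1, 0.2]
width: 0.4
grip_force: 0.0
```

```bash
python3 -c "
from h import *
c=post()
"
```

```text
12.7 [578.7 128.5 101.3] [-0.4  0.1  0.1]
tool r,phi 97.14507387720782 0.8227212601503857 yaw -0.3276412053158527
```

Call:
{"fn": "servo_tool", "kwargs": {"series": [{"dx": 0.5,"dy": -7,"dz": 0,"twist": -4},{"dx": 0,"dy": -7,"dz": 0,"twist": -4},{"dx": -0.25,"dy": -7,"dz": 0,"twist": -4},{"dx": -0.25,"dy": -7,"dz": 0,"twist": -4},{"dx": -0.25,"dy": -7,"dz": 0,"twist": -4},{"dx": -0.25,"dy": -7,"dz": 0,"twist": -4},{"dx": -0.25,"dy": -7,"dz": 0,"twist": -4},{"dx": -0.25,"dy": -7,"dz": 0,"twist": -4},{"dx": -0.25,"dy": -7,"dz": 0,"twist": -4},{"dx": 0,"dy": 0,"dz": 0,"twist": 0},{"dx": 0,"dy": 0,"dz": 0,"twist": 0}]}}

```text
time_s: 13.8
tool_pos: [576.7, 67.1, 99.0]
tool_rot: [[-0.955, -0.296, -0.014], [-0.296, 0.955, 0.026], [0.006, 0.029, -1.0]]
force: [0.8, -0.0, -0.4]
width: 0.3
grip_force: 0.0
```

```bash
python3 -c "
from h import *
c=post()
s=viewer.camera('scene'); crop(s,230,170,85,75,8,'s6.png')
print(pix(s,[[670.8-.878*100+.478*0,97.5-47.8,z] for z in(92,118)]),pix(s,[[604.9,61.7,92]]))"
```

```text
13.85 [576.6  67.1  99. ] [ 0.5 -0.3  0.3]
tool r,phi 98.95468491182632 0.18542008112422914 yaw 0.30085604818148876
[[264.88012828 209.90228769]
 [264.88006396 201.61937987]] [[261.69043877 214.91944734]]
```

View pics/s6.png

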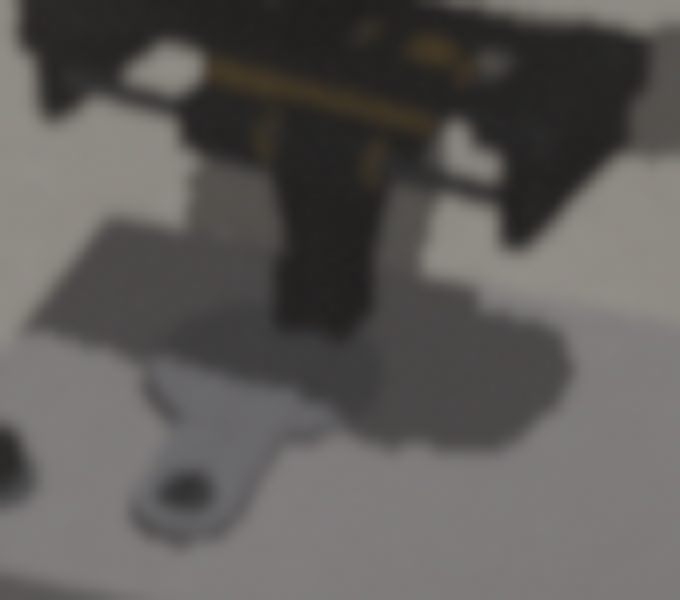

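The fingers (320,330) are touching the post, and the disc is back over the port area. I'll back off, lift and clear the view to measure.

Call:
{"fn": "servo_tool", "kwargs": {"series": [{"dx": 0,"dy": 3,"dz": 0,"twist": 0},{"dx": 0,"dy": 4,"dz": 0,"twist": 0},{"dx": 0,"dy": 0,"dz": -15,"twist": 0},{"dx": 0,"dy": 0,"dz": -25,"twist": 0},{"dx": 0,"dy": 0,"dz": -25,"twist": 0},{"dx": 0,"dy": 0,"dz": -15,"twist": 0},{"dx": 13,"dy": -9,"dz": 0,"twist": 0},{"dx": 26,"dy": -18,"dz": 0,"twist": 0},{"dx": 26,"dy": -18,"dz": 0,"twist": 0},{"dx": 26,"dy": -18,"dz": 0,"twist": 0},{"dx": 26,"dy": -18,"dz": 0,"twist": 0},{"dx": 26,"dy": -18,"dz": 0,"twist": 0},{"dx": 26,"dy": -18,"dz": 0,"twist": 0},{"dx": 26,"dy": -18,"dz": 0,"twist": 0},{"dx": 26,"dy": -18,"dz": 0,"twist": 0},{"dx": 26,"dy": -18,"dz": 0,"twist": 0},{"dx": 13,"dy": -9,"dz": 0,"twist": 0},{"dx": 0,"dy": 0,"dz": 0,"twist": 0}]}}

```text
time_s: 15.7
tool_pos: [378.4, -178.6, 174.4]
tool_rot: [[-0.955, -0.295, -0.016], [-0.295, 0.955, 0.026], [0.007, 0.03, -1.0]]
force: [0.8, 0.1, -0.8]
width: 0.3
grip_force: 0.0
```

```bash
python3 -c "
from h import *
c=post('t7.png')
"
```

```text
15.75 [ 379.5 -178.1  174.7] [-0.1 -0.3 -0.5]
tool r,phi 401.0076711676768 -0.26030612878217857 yaw 0.30033663127271515
```

View pics/t7.png

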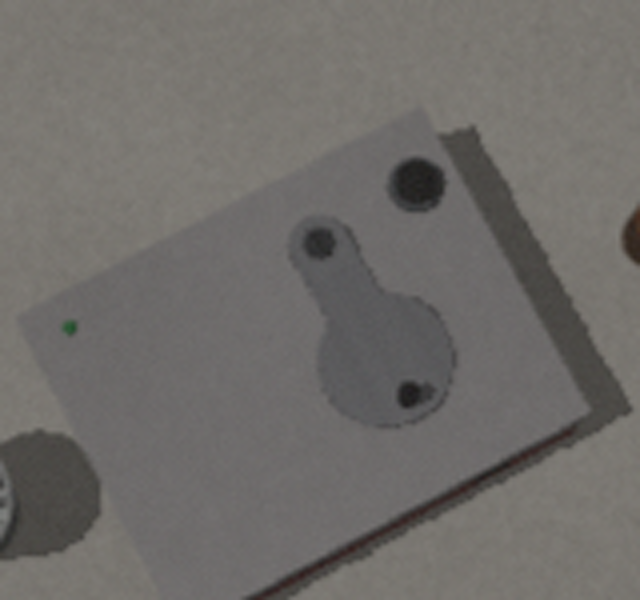

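The top view shows the post at (408,394), the screw at (320,243) and the disc centred near (387,360), with no port visible.

```bash
python3 -c "
from h import *
c=post()
P=lambda u,v,z: onz(c,[(210+(u+.5)/4-.5,110+(v+.5)/4-.5)],z)[0][:2]
a=.498;R=np.array([[np.cos(a),-np.sin(a)],[np.sin(a),np.cos(a)]]);pv=P(320,243,96)
for p in(P(408,394,118),P(387,360,92)):
  u=(p-pv)@R; print(np.hypot(*u),np.arctan2(u[1],-u[0]))
print('old cup/drop 525,301; 682,-99')
c0=cv2.imread('pics/top0.png').astype(int)[...,::-1]; d=np.abs(c['img'].astype(int)-c0).max(2)>25
for n,(x,y,w) in dict(cup=(197,235,18),drop=(376,167,10),calc=(145,263,36)).items(): print(n,d[y-w:y+w,x-w:x+w].sum())
"
```

```text
15.8 [ 380.3 -177.7  174.9] [ 0.9 -0.3  0.7]
tool r,phi 400.1534740128276 -0.2610511161510308 yaw 0.3015338039099286
99.96487432120209 0.003607577414024789
75.26872725146295 -0.02178926849721569
old cup/drop 525,301; 682,-99
cup 0
drop 0
calc 0
```

The cover angle is about 0, the button was pressed and sprang back, and the cup, bottle and calculator haven't moved.

```bash
python3 -c "
from cell import env
print(env.hand_in())"
```

```text
the job is handed in; nothing more can be done
None
```

The job is handed in: I swivelled the cover open, pressed the reset button to its stop at about 10 N and let it spring back, then closed the cover to within about 0.02 rad of centre, with the cup, bottle and calculator unmoved, in about 16 s.

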